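# Unhook the parts basket from the keeper hook and set it in the rinse tray

## Robot

A 6-joint arm with a two-finger parallel gripper is mounted at the origin on a cart in front of the work surface, level with it; the furniture and walls round the work are solid. World frame = base frame: x ahead of the robot, y to its left, z up, the work surface at z = 0. Lengths are in mm, angles in rad, forces in N, time in s.
With the tool pointing down it reaches from about 250 to 800 mm from the base axis. Payload 8.5 kg.
Tool frame: the origin (TCP) lies between the finger pads; the fingertips stand 17 mm ahead of it and the grasp point (between the pads) lies 2 mm behind it; z points along the fingers, y is the line along which they close (so a half turn about z gives the same grasp; the last joint's range is limited). The gripper opens to 85 mm and grips with 20 to 120 N. Pads are 22 mm wide; open, the fingers measure 114 mm over their backs; the gripper's body (76 mm by 85 mm) begins 54 mm behind the grasp point. The pads swing forward as they close: fully open they stand 13 mm farther back than shut.
Start: joints at [1.191, 0.238, -0.013, 1.319, 0, 1.571], TCP at [194.618, 487.549, 248.276] pointing down, gripper open.
Joint ranges: [-2.66, 2.66], [-1.03, 1.9], [-1.14, 1.46], [-1.82, 2.27], [-1.45, 1.34], [-3.14, 3.14]. Speed limits (rad/s): [2.22, 2.22, 2.79, 3.14, 3.14, 3.14].

## Interface

Orientations are given as a rotation vector (axis times angle).
In Python, from rig import ctrl gives the robot as it stands.
- The arm moves only by the tool step_arm, never from a script. Its argument "increments" is a list of rows, each an object with "grip": the opening, from 0 (shut) to 1 (fully open); "slide": the shift along the tool's x, y, z normalised to -1 to 1, where 1 is 300 mm, a list of three; "yaw": the turn about the tool's z normalised to -1 to 1, where 1 is 5 degrees. In form: [{"grip": grip, "slide": [dx, dy, dz], "yaw": yaw}, ...]. A call has 1 to 5 rows; each row shifts and turns the commanded pose from where the row before left it, along the tool's axes as they then stand; what a row does not reach is not made up. A row lasts 1/10 s, in which the tool goes at most 50 mm and 8.59 degrees, less where a joint would pass 70% of its speed; a pose out of reach is approached as far as the arm can. A call with a number of a shift or a turn outside -1 to 1 is refused whole. A call with a gripper value outside its range is refused whole. The fingers move at their own pace and stop on an object; "squeeze" is the grip in N (left out, the last holds). Time passes only in rows, so rows that do not move let the fingers close. It gives the time, the measured TCP pose, the force, the opening and the grip force at its end, in the units of the state.
- ctrl.get_state(): the state, without advancing time (a new reading comes with each control period).
- ctrl.camera(name): name is "side" or "top" or "wrist"; returns the picture (420x560x3 uint8, blue, green, red); there is no depth.
- ctrl.calibration(name): a dict with "intrinsics" (3x3 intrinsics, pixels), "dist_coeffs" ([k1, k2, p1, p2, k3] as OpenCV has them; the pictures are not rectified), "R" (3x3) and "t" (3): a world point X has camera coordinates R X + t. Camera axes: x right, y down, z forward; pixel columns grow to the right and rows downward; lengths in mm; the calibration is good to about 2 mm. A picture is of the moment at which its call begins: read the wrist's pose just before it. calibration takes no time and is no camera call; for the wrist camera it gives the pose at the moment of the call.
- ctrl.job_done(): hands the job in; it is judged then, once.
Trained networks look in the newest picture that a camera, given by its name, has taken for a name from the list of things; names that differ only in an ending like _2 or _b are one class to them, and where a whole thing is asked for, a point or a joint stands for the part that bears it (a point fixed in the world has none). Each returns a list of dicts, best first, with "confidence" (0 to 1); they miss things now and then, are a little off and sometimes report something else, mostly with a low value. They report only what shows in the picture. A call takes as long as a camera call. They do not tell look-alikes from the thing itself.
- ctrl.boxes_of(camera, target): "centre" ([column, row] in pixels, amid what is visible of it).
- ctrl.cut_out(camera, target): "region" (420x560 bool, what is visible of it) and "centre" ([column, row] in pixels, amid what is visible of it).
The state is a dict: "time_s": time; "joint_pos": joint angles; "dq": joint speeds; "joint_efforts": joint torques, N m; "eef_pos": TCP position; "tcp_rot": TCP orientation; "force": force on the tool from outside, world axes, zero at the start; "moment": the same for the moment, N m; "grip_width": finger opening in mm; "grasp_force": force on a finger pad.
Only numpy, scipy, OpenCV 4.12 (cv2) and the standard library are available. Lean on these libraries where they do the work, as an engineer would, in place of code of your own. Each camera call takes 0.05 s, during which the arm holds its last target. There are 200 camera calls.

## Task

Take the steel parts basket by its black grip and unhook it from the stand: lift it straight up against the light sprung keeper until its hanger bar is past the tip of the hook, without driving the keeper hard against its stop or dragging the bar against the prong, then draw it off the hook. Keep the basket level, set it down gently, flat inside the shallow tray and near the tray's middle, let go, and leave the loose things around alone.

Things in the scene. Friction and masses are not known exactly. Their poses are not given: they have to be found in the camera images.
- stand: Drain stand fixed to the bench; origin under the centre of its 150 x 130 x 10 mm base, z up; -x is its front, where the basket hangs and towards which it is drawn off. A 20 mm square post, 270 mm tall, stands at x = +36 mm; two rubber buffers (z = 68 mm, y = +-26 mm) touch the back of the hanging basket.
- saddle (a point): Point on the stand's hook, on top of its 10 mm wide saddle arm (126 mm up), where the basket's hanger bar lies; axes as the stand. A prong 8 mm thick turns up in front of the bar, from 4 to 12 mm towards -x. It is telescopic: its tip stands 23 to 68 mm above this point, set anew each time and in no reading. Lift well past the tip before drawing off.
- post_top (a point): Centre of the top of the post. The keeper, a sprung plunger, slides in a guide on the post over the prong tip; guide top 51 mm above the tip. Its foot (34 x 24 x 8 mm) rests 2 mm above the tip wherever that is set, too little for the 8 mm bar. It yields upward at 2 N, then 0.15 N per mm. Raised 6 mm, the bar passes the tip; at 13 mm it meets a hard stop.
- basket_grip (a point): Centre of the basket's black plastic grip, an upright block 34 (x) x 14 (y) x 50 mm (z), 146 mm above the basket's underside; the top of the 7 mm wire arch is 28 mm below this point. x points to the hanger bar at the back (as the stand's x while hanging), z up. The bar is 77 mm behind and 75 mm below, so the keeper's push twists the grip: hold it firmly.
- basket_foot (a point): Centre of the basket's underside: open sheet-steel box 110 (x) x 90 (y) x 75 mm with brass bushings, 0.16 to 0.31 kg, grip above its middle. At its back (+x) a U-shaped hanger: 8 mm round bar along y, 44 mm wide, 77 mm from this point and 71 mm above it; 18 mm free between bar and box. Hanging, this point is 59 mm above the bench. Axes as the grip's.
- tray_in (a point): Middle of the inner floor (4 mm above the bench) of the shallow dark steel tray, fixed, 190 (x) x 170 (y) mm outside, walls 4 mm thick and 14 mm high; axes along its sides.
- capacitor: Loose bystander: dark blue upright cylinder, 25 mm wide, 42 mm tall, between stand and tray; origin at its underside.
- flux_tin: Loose bystander: round tin 70 mm wide, 28 mm tall, at the left; origin at its underside.
- terminal_strip: Loose bystander: pale terminal strip 17 x 80 x 15 mm lying at the right; origin at its underside.
Not all that is in view belongs to the job. Leave any blue or orange look-alike of the part that bears basket_grip alone.

How it is judged (in metres and radians):
On the way, in this order (a step that is already met when the one before it is completed fails the run):
1. the basket is lifted, its bar still over the hook (z of basket_foot in the frame of stand above 0.074 m and x of basket_foot in the frame of stand above -0.093 m), for 0.05 s.
2. the basket is off the hook, drawn out to the front (x of basket_foot in the frame of stand below -0.11 m), for 0.1 s.
At the end, for the whole second after the job is handed in: the basket stands flat (within 4 mm of the tray floor and 0.06 rad of level) inside the tray, its middle within 40 mm of the tray's middle, released and at rest (horizontal distance between basket_foot and tray_in below 0.04 m and z of basket_foot in the frame of tray_in below 0.004 m and angle between basket_foot's own z axis and vertical below 0.06 rad and linear speed of basket below 0.02 m/s and contact force between the fingers and basket below 0.1 N); the robot touches nothing.
It fails at once if the basket is forced against the stand, hook or keeper (more than 15 N once it is lifted off the saddle, 50 N before) (contact force between basket and stand above 50 N or (contact force between basket and stand above 15 N and z of basket_foot in the frame of stand above 0.064 m)).
It fails at once if the robot knocks the stand (more than 15 N) (contact force between any of the arm, the fingers and stand above 15 N).
It fails at once if the basket is tipped (more than 0.5 rad) (angle between basket_foot's own z axis and vertical above 0.5 rad).
It fails at once if the basket is dropped (falls free at more than 0.45 m/s, a drop of about 10 mm) or rammed into the tray (more than 80 N) (contact force between basket and tray above 80 N or (contact force between the fingers and basket below 0.1 N and linear speed of basket above 0.45 m/s)).
It fails at once if a loose thing standing around is disturbed (moved more than 30 mm) (distance of any of capacitor, flux_tin, terminal_strip from where it was at the start of the episode above 0.03 m).
It also fails if it takes over 56 s, if anything falls off the work surface, if the arm or the gripper's body presses on something with over 40 N, if the wrist force passes 120 N, or if a joint passes its speed limit or range.

## Working session

There is one attempt and no reset: what is moved stays moved. The work goes in short steps, Python scripts to look and compute and a tool call to move; the robot and the scene stay as the last step left them, time stands still between calls to the robot, and variables do not carry over. Pictures are saved under pics/ and viewed, at most 10 in all, crops included, and the job is handed in when it is done.

Besides the shell and the picture viewer there is one more tool, called by a JSON object that holds its "op" and its "data". step_arm: Moves the arm, as the interface text tells. Scaled input: -1 to 1 covers 300 mm each way for a shift and 5 degrees each way for a turn. Its arguments: {"type":"object","properties":{"increments":{"type":"array","items":{"type":"object","properties":{"grip":{"type":"number"},"slide":{"type":"array","items":{"type":"number","minimum":-1,"maximum":1}},"yaw":{"type":"number","minimum":-1,"maximum":1}}}},"squeeze":{"type":"number"}},"required":["increments"]}

```bash
mkdir -p pics; python3 - <<'E'
from rig import ctrl
import cv2,numpy as np
s=ctrl.get_state();print({k:np.round(v,3) for k,v in s.items()})
for c in ("side","top"):
    cv2.imwrite(f"pics/{c}0.png",ctrl.camera(c))
    k=ctrl.calibration(c);print(c,{a:np.round(b,3).tolist() for a,b in k.items()})
    for t in ("stand","basket_grip","basket_foot","post_top","saddle","tray_in","capacitor","flux_tin","terminal_strip"):
        print(c,t,[(np.round(d["centre"]).tolist(),round(d["confidence"],2)) for d in ctrl.boxes_of(c,t)][:4])
E
```

```text
{'time_s': np.float64(0.0), 'joint_pos': array([ 1.191,  0.239, -0.014,  1.319,  0.   ,  1.571]), 'dq': array([-0.   ,  0.001, -0.   ,  0.   , -0.001,  0.002]), 'joint_efforts': array([ 3.0000e-03, -5.3878e+01,  3.4644e+01,  1.8000e-02,  0.0000e+00,
       -0.0000e+00]), 'eef_pos': array([194.465, 487.236, 247.686]), 'tcp_rot': array([-5.930e-01, -3.085e+00,  2.000e-03]), 'force': array([-0.392, -0.394, -0.049]), 'moment': array([ 0.008, -0.032,  0.06 ]), 'grasp_force': np.float64(0.0), 'grip_width': np.float64(85.502)}
side {'intrinsics': [[401.61, 0.0, 275.862], [0.0, 401.61, 210.13], [0.0, 0.0, 1.0]], 'dist_coeffs': [-0.067, 0.0, 0.0, 0.0, 0.0], 'R': [[0.96, -0.28, 0.007], [-0.141, -0.507, -0.85], [0.242, 0.815, -0.526]], 't': [-593.683, 211.154, 1183.005]}
side stand [([288.0, 281.0], 0.77)]
side basket_grip [([324.0, 206.0], 0.98), ([253.0, 266.0], 0.81), ([189.0, 210.0], 0.73)]
side basket_foot [([321.0, 207.0], 0.86), ([191.0, 212.0], 0.61), ([252.0, 266.0], 0.56)]
side post_top [([289.0, 278.0], 0.64)]
side saddle [([289.0, 273.0], 0.86), ([226.0, 190.0], 0.72)]
side tray_in 
[... 163 characters left out ...]
], 0.46)]
top {'intrinsics': [[395.907, 0.0, 281.822], [0.0, 395.907, 210.533], [0.0, 0.0, 1.0]], 'dist_coeffs': [-0.116, 0.0, 0.0, 0.0, 0.0], 'R': [[0.006, -1.0, -0.001], [-0.99, -0.006, -0.139], [0.139, 0.002, -0.99]], 't': [16.016, 616.125, 1224.969]}
top stand [([344.0, 215.0], 0.98)]
top basket_grip [([247.0, 143.0], 0.75), ([351.0, 247.0], 0.67), ([211.0, 288.0], 0.65)]
top basket_foot [([209.0, 286.0], 0.97), ([355.0, 245.0], 0.61), ([245.0, 148.0], 0.59)]
top post_top [([345.0, 218.0], 0.63)]
top saddle [([342.0, 217.0], 0.9)]
top tray_in [([239.0, 219.0], 0.68)]
top capacitor [([286.0, 242.0], 0.36)]
top flux_tin [([347.0, 218.0], 0.61), ([163.0, 241.0], 0.55)]
top terminal_strip []
```

View pics/side0.png

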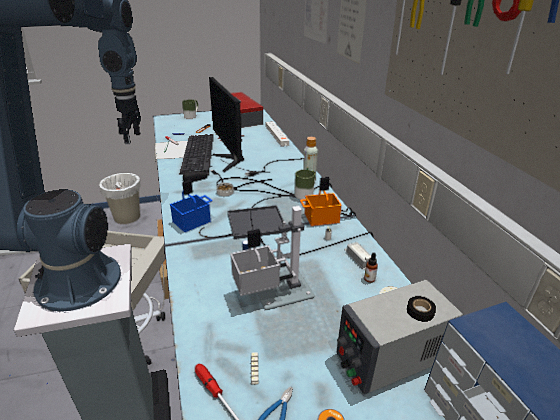

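View pics/top0.png

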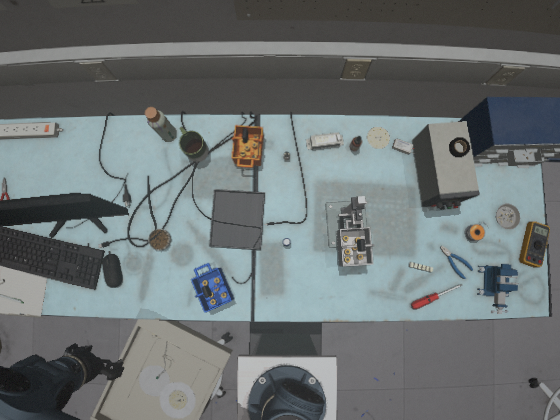

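The side view shows three baskets: grey steel at (253,266), hanging on the stand; blue at (189,210); orange at (324,206). In the top view they are at (355,245), (211,288) and (247,143). The steel one with the black grip on the stand fits the description. The tray is at top (238,219), the capacitor at top (286,242). I'll confirm in one crop.

```bash
python3 - <<'E'
import cv2,numpy as np
a=cv2.imread("pics/side0.png")[190:315,220:320];b=cv2.imread("pics/top0.png")[180:280,320:390]
a=cv2.resize(a,None,fx=4.4,fy=4.4,interpolation=cv2.INTER_CUBIC)
b=cv2.resize(b,None,fx=5,fy=5,interpolation=cv2.INTER_CUBIC)
o=np.zeros((550,790,3),np.uint8);o[:a.shape[0],:440]=a;o[:500,440:790]=b
cv2.imwrite("pics/crop1.png",o)
E
```

```text
(no output)
```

View pics/crop1.png

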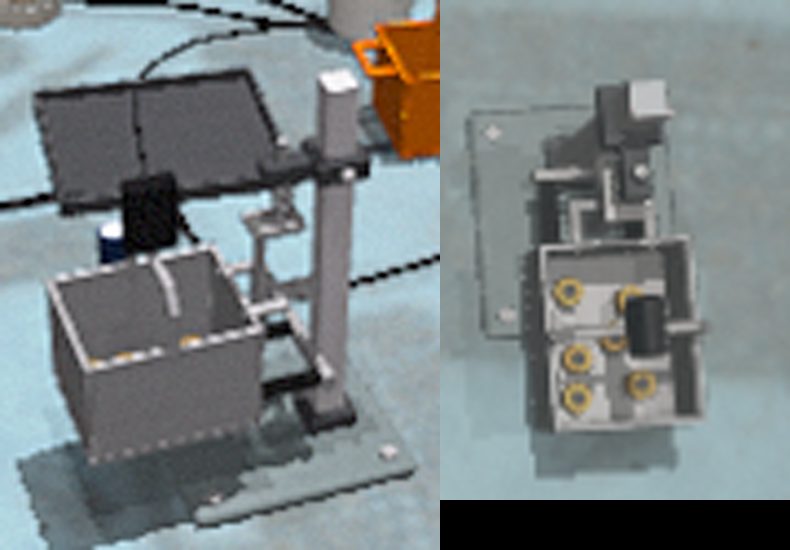

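Confirmed: the steel basket with the black grip hangs on the stand. In the side image the grip is at about (254,238) and the post top at (297,209). In the top image the grip is at (361,244) and the post top at (361.6,199.6). Next, the positions.

```bash
cat > h.py <<'E'
from rig import ctrl
import cv2,numpy as np
def ray(c,p,k=None):
    k=k or ctrl.calibration(c);R=np.array(k["R"]);t=np.array(k["t"])
    u=cv2.undistortPoints(np.array([[p]],float),np.array(k["intrinsics"]),np.array(k["dist_coeffs"]))[0,0]
    d=R.T@np.array([*u,1]);return -R.T@t,d/np.linalg.norm(d)
def onz(c,p,z,k=None):
    o,d=ray(c,p,k);return o+d*(z-o[2])/d[2]
def tri(l):
    A=0;b=0
    for c,p in l:
        o,d=ray(c,p);M=np.eye(3)-np.outer(d,d);A=A+M;b=b+M@o
    return np.linalg.solve(A,b)
def proj(c,X,k=None):
    k=k or ctrl.calibration(c)
    return cv2.projectPoints(np.array(X,float).reshape(-1,3),cv2.Rodrigues(np.array(k["R"]))[0],np.array(k["t"]),np.array(k["intrinsics"]),np.array(k["dist_coeffs"]))[0].reshape(-1,2)
E
python3 - <<'E'
from h import *
np.set_printoptions(precision=1,suppress=True)
T=lambda x,y:((x-440)/5+320,y/5+180); S=lambda x,y:(x/4.4+220,y/4.4+190)
print("post tri",tri([("side",S(338,83)),("top",T(648,98))]), onz("top",T(648,98),270),onz("side",S(338,83),270))
print("grip tri",tri([("side",S(150,213)),("top",T(646,325))]), onz("side",S(150,213),205), onz("top",T(648,316),230))
r=[onz("top",T(*p),134) for p in((545,247),(687,240),(703,415),(553,428))]
print("rim",r,np.mean(r,0));
for a,b in((3,0),(2,1)):
    d=r[b]-r[a];print(np.degrees(np.arctan2(d[1],d[0])))
b=[onz("top",T(*p),10) for p in((470,113),(485,336))];d=b[0]-b[1];print("base",b,np.degrees(np.arctan2(d[1],d[0])))
c="top";im=cv2.imread("pics/top0.png")
m=((im.max(2)<110)).astype(np.uint8);m[:, :200]=0;m[:,280:]=0;m[:180]=0;m[260:]=0
m=cv2.morphologyEx(m,cv2.MORPH_OPEN,np.ones((9,9)))
cs=max(cv2.findContours(m,0,2)[0],key=cv2.contourArea);rr=cv2.boxPoints(cv2.minAreaRect(cs));q=[onz("top",p,18) for p in rr]
print("tray",rr,q,np.mean(q,0))
print("cap",onz("top",(286,242),42))
print("guide top",S(340,145),onz("side",S(340,145),227))
E
```

```text
post tri [ 615.9 -193.1  264.9] [ 614.5 -191.9  270. ] [ 613.5 -200.8  270. ]
grip tri [ 498.9 -202.3  200.5] [ 498.1 -208.5  205. ] [ 501.6 -197.5  230. ]
rim [array([ 547.9, -156.1,  134. ]), array([ 552.3, -241. ,  134. ]), array([ 449. , -248.4,  134. ]), array([ 441.4, -159.6,  134. ])] [ 497.6 -201.3  134. ]
1.8578015781533053
4.0939529581806555
base [array([ 647.9, -126.1,   10. ]), array([ 501.1, -134.6,   10. ])] 3.307116948836707
tray [[209.1 246.5]
 [212.7 189. ]
 [264.6 192.2]
 [261.  249.8]] [array([500.5, 254.7,  18. ]), array([690.2, 248.5,  18. ]), array([680. ,  76.5,  18. ]), array([491.4,  86. ,  18. ])] [590.5 166.4  18. ]
cap [515.4   5.7  42. ]
guide top (297.27272727272725, 222.95454545454544) [ 616.  -201.8  227. ]
```

{"op": "step_arm", "data": {"increments": [{"grip": 1,"slide": [0,0,-0.03],"yaw": -1},{"grip": 1,"slide": [0,0,-0.03],"yaw": -1},{"grip": 1,"slide": [0,0,-0.03],"yaw": -1},{"grip": 1,"slide": [0,0,-0.03],"yaw": -1},{"grip": 1,"slide": [0,0,-0.03],"yaw": -1}], "squeeze": 80}}

```text
time_s: 1.5
eef_pos: [194.6, 487.5, 293.7]
tcp_rot: [0.094, -3.14, 0.0]
force: [-0.2, -0.3, 1.0]
grip_width: 85.5
grasp_force: 0.0
```

{"op": "step_arm", "data": {"increments": [{"grip": 1,"slide": [-0.055,-0.147,0],"yaw": 0},{"grip": 1,"slide": [-0.055,-0.147,0],"yaw": 0},{"grip": 1,"slide": [-0.055,-0.147,0],"yaw": 0},{"grip": 1,"slide": [-0.055,-0.147,0],"yaw": 0},{"grip": 1,"slide": [-0.055,-0.147,0],"yaw": 0}]}}

```text
time_s: 2.0
eef_pos: [289.7, 270.4, 293.4]
tcp_rot: [-0.09, 3.14, 0.0]
force: [1.5, -0.6, 0.7]
grip_width: 85.5
grasp_force: 0.0
```

{"op": "step_arm", "data": {"increments": [{"grip": 1,"slide": [-0.055,-0.147,0],"yaw": 0},{"grip": 1,"slide": [-0.055,-0.147,0],"yaw": 0},{"grip": 1,"slide": [-0.055,-0.147,0],"yaw": 0},{"grip": 1,"slide": [-0.055,-0.147,0],"yaw": 0},{"grip": 1,"slide": [-0.055,-0.147,0],"yaw": 0}]}}

```text
time_s: 2.5
eef_pos: [384.6, 54.7, 293.7]
tcp_rot: [-0.089, 3.139, 0.0]
force: [1.6, 0.6, -0.8]
grip_width: 85.1
grasp_force: 0.0
```

{"op": "step_arm", "data": {"increments": [{"grip": 1,"slide": [-0.055,-0.147,0],"yaw": 0},{"grip": 1,"slide": [-0.055,-0.147,0],"yaw": 0},{"grip": 1,"slide": [-0.055,-0.147,0],"yaw": 0},{"grip": 1,"slide": [0,-0.147,0],"yaw": 0},{"grip": 1,"slide": [0,0,0],"yaw": 0}]}}

```text
time_s: 3.0
eef_pos: [444.1, -121.1, 292.8]
tcp_rot: [0.081, -3.14, 0.002]
force: [-0.2, 0.5, 0.0]
grip_width: 85.6
grasp_force: 0.0
```

```bash
python3 - <<'E'
from h import *
np.set_printoptions(precision=1,suppress=True)
s=ctrl.get_state();print(s["eef_pos"],s["tcp_rot"])
k=ctrl.calibration("wrist");im=ctrl.camera("wrist");cv2.imwrite("pics/w1.png",im);np.save("w1.npy",k,allow_pickle=True)
print(proj("wrist",[[499,-201,205]],k))
for t in("basket_grip","stand"):print([(d["centre"],d["confidence"]) for d in ctrl.boxes_of("wrist",t)])
E
```

```text
[ 444.1 -121.1  292.8] [ 0.1 -3.1  0. ]
[[159.2 286.1]]
[([479.0, 412.0], 0.86), ([196.5, 224.8], 0.72), ([557.8, 81.8], 0.54), ([22.5, 137.7], 0.38)]
[([215.1, 309.4], 0.65)]
```

View pics/w1.png

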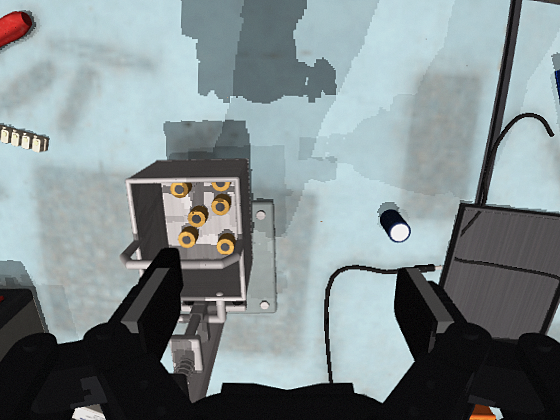

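The wrist view shows the basket rim corners at about (128,181), (247,181) and (246,303). The grip is behind the left finger near (160,275).

```bash
python3 - <<'E'
from h import *
np.set_printoptions(precision=1,suppress=True)
k=np.load("w1.npy",allow_pickle=True).item();print(np.array(k["R"]),k["t"])
P=[onz("wrist",p,134,k) for p in((128,181),(247,181),(246,303))];print(P)
d=P[2]-P[1];print(np.degrees(np.arctan2(d[1],d[0])));d=P[1]-P[0];print(np.degrees(np.arctan2(d[1],d[0]))-90, "centre",(P[0]+P[2])/2)
print("base holes",onz("wrist",(262,215),10,k),onz("wrist",(265,305),10,k))
for z in(0,0):pass
E
```

```text
[[-0.1  1.  -0. ]
 [ 1.   0.   0.3]
 [ 0.3  0.  -1. ]] [ 143.4 -470.4  289.2]
[array([ 449.2, -246.4,  134. ]), array([ 444.4, -151.5,  134. ]), array([ 554.9, -150.4,  134. ])]
0.5595147021918557
2.850446695562596 centre [ 502.  -198.4  134. ]
base holes [ 517.8 -145.3   10. ] [ 638.3 -137.9   10. ]
```

{"op": "step_arm", "data": {"increments": [{"grip": 1,"slide": [-0.058,-0.091,0],"yaw": 0},{"grip": 1,"slide": [-0.058,-0.091,0],"yaw": 0},{"grip": 1,"slide": [-0.056,-0.091,0],"yaw": 0},{"grip": 1,"slide": [0,0,0.06],"yaw": 0},{"grip": 1,"slide": [0,0,0],"yaw": 0}]}}

```text
time_s: 3.65
eef_pos: [499.4, -194.2, 273.5]
tcp_rot: [0.091, -3.137, -0.002]
force: [-1.0, 1.0, -0.2]
grip_width: 85.4
grasp_force: 0.0
```

```bash
python3 - <<'E'
from h import *
np.set_printoptions(precision=1,suppress=True)
k=ctrl.calibration("wrist");im=ctrl.camera("wrist");cv2.imwrite("pics/w2.png",im);np.save("w2.npy",k,allow_pickle=True)
print(ctrl.get_state()["eef_pos"],proj("wrist",[[500,-200,230],[500,-200,205]],k))
E
```

```text
[ 499.3 -194.   274.7] [[272.9 244.6]
 [274.4 225.9]]
```

View pics/w2.png

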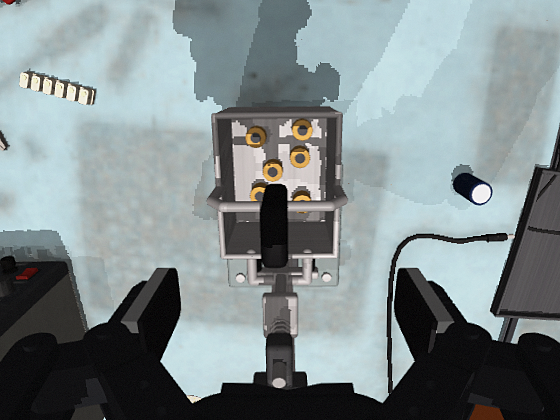

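The grip is between the fingers at columns 261–287, with its back top edge at row 266. I check this against the projection.

```bash
python3 - <<'E'
from h import *
np.set_printoptions(precision=1,suppress=True)
k=np.load("w2.npy",allow_pickle=True).item()
c=np.array([500,-200,0]);a=np.radians(3.2);u=np.array([np.cos(a),np.sin(a),0]);v=np.array([-np.sin(a),np.cos(a),0])
print(proj("wrist",[c+17*u+7*v+[0,0,230],c+17*u-7*v+[0,0,230],c-17*u+[0,0,180]],k))
print("back top edge",onz("wrist",(274,266),230,k),"front bottom",onz("wrist",(274,185),180,k))
print("tool mid plane at pads:",proj("wrist",[[499.4,-194.2,230]],k))
print("keeper head",[onz("wrist",(280,383),z,k) for z in(270,)])
E
```

```text
[[287.1 275.4]
 [259.4 275.3]
 [275.5 184.3]]
back top edge [ 511.7 -198.9  230. ] front bottom [ 483.5 -201.8  180. ]
tool mid plane at pads: [[284.8 244.2]]
keeper head [array([ 548.2, -193.4,  270. ])]
```

{"op": "step_arm", "data": {"increments": [{"grip": 1,"slide": [0.004,-0.02,0.03],"yaw": 0},{"grip": 1,"slide": [0,0,0.07],"yaw": 0},{"grip": 1,"slide": [0,0,0.07],"yaw": 0},{"grip": 1,"slide": [0,0,0.06],"yaw": 0},{"grip": 1,"slide": [0,0,0],"yaw": 0}]}}

```text
time_s: 4.2
eef_pos: [497.7, -200.7, 204.8]
tcp_rot: [0.09, -3.137, -0.002]
force: [-1.2, -0.7, 0.3]
grip_width: 85.5
grasp_force: 0.0
```

Good. Closing on the grip.

{"op": "step_arm", "data": {"increments": [{"grip": 0.4,"slide": [0,0,0],"yaw": 0},{"grip": 0.3,"slide": [0,0,0],"yaw": 0},{"grip": 0.2,"slide": [0,0,0],"yaw": 0},{"grip": 0.1,"slide": [0,0,0],"yaw": 0},{"grip": 0,"slide": [0,0,0],"yaw": 0}], "squeeze": 80}}

```text
time_s: 4.7
eef_pos: [499.1, -201.6, 206.8]
tcp_rot: [-0.089, 3.14, -0.0]
force: [-3.9, 2.8, 8.9]
grip_width: 13.4
grasp_force: 79.7
```

{"op": "step_arm", "data": {"increments": [{"grip": 0,"slide": [0,0,0],"yaw": 0},{"grip": 0,"slide": [0,0,0],"yaw": 0},{"grip": 0,"slide": [0,0,0],"yaw": 0},{"grip": 0,"slide": [0,0,0],"yaw": 0},{"grip": 0,"slide": [0,0,0],"yaw": 0}]}}

```text
time_s: 5.2
eef_pos: [499.1, -201.7, 206.8]
tcp_rot: [-0.089, 3.14, -0.0]
force: [-0.6, 0.7, 6.2]
grip_width: 13.1
grasp_force: 77.9
```

```bash
python3 - <<'E'
from h import *
np.set_printoptions(precision=1,suppress=True)
f=lambda X:(proj("side",X)-[220,190])*4.4
for z in(126,150,165,170,175,180,185,194):print(z,f([[567,-196.5,z]])[0])
pf=np.array([498,-200.5,0])+np.array([.998,.056,0])*(77+36+3-10);print(pf)
for z in(210,220,230,240,270):print("post front",z,f([pf+[0,0,z]])[0])
s=ctrl.get_state();print(s["force"],s["moment"])
E
```

```text
126 [256.4 288.1]
150 [256.8 257.2]
165 [257.1 237.4]
170 [257.2 230.8]
175 [257.3 224.1]
180 [257.4 217.4]
185 [257.5 210.7]
194 [257.6 198.4]
[ 603.8 -194.6    0. ]
post front 210 [315.8 165.3]
post front 220 [316.2 151.4]
post front 230 [316.7 137.4]
post front 240 [317.2 123.3]
post front 270 [318.7  80. ]
[-0.6  0.7  6.2] [0.3 0.2 0.1]
```

{"op": "step_arm", "data": {"increments": [{"grip": 0,"slide": [0,0,-0.01],"yaw": 0},{"grip": 0,"slide": [0,0,-0.01],"yaw": 0},{"grip": 0,"slide": [0,0,-0.01],"yaw": 0},{"grip": 0,"slide": [0,0,-0.01],"yaw": 0},{"grip": 0,"slide": [0,0,0],"yaw": 0}]}}

```text
time_s: 5.7
eef_pos: [498.7, -201.7, 218.8]
tcp_rot: [0.089, -3.14, 0.001]
force: [0.8, 0.1, -1.5]
grip_width: 12.9
grasp_force: 78.2
```

{"op": "step_arm", "data": {"increments": [{"grip": 0,"slide": [0,0,-0.01],"yaw": 0},{"grip": 0,"slide": [0,0,-0.01],"yaw": 0},{"grip": 0,"slide": [0,0,-0.01],"yaw": 0},{"grip": 0,"slide": [0,0,0],"yaw": 0},{"grip": 0,"slide": [0,0,0],"yaw": 0}]}}

```text
time_s: 6.2
eef_pos: [498.8, -201.7, 227.4]
tcp_rot: [0.089, -3.14, 0.0]
force: [-0.0, -0.7, -3.5]
grip_width: 13.1
grasp_force: 78.3
```

```bash
python3 - <<'E'
from h import *
np.set_printoptions(precision=2,suppress=True)
s=ctrl.get_state();print(s["eef_pos"],s["force"],s["moment"])
E
```

```text
[ 498.82 -201.68  227.42] [-0.03 -0.69 -3.47] [-0.05 -0.   -0.03]
```

{"op": "step_arm", "data": {"increments": [{"grip": 0,"slide": [0,0,0],"yaw": 0},{"grip": 0,"slide": [0,0,0],"yaw": 0}]}}

```text
time_s: 6.4
eef_pos: [498.8, -201.6, 227.2]
tcp_rot: [0.089, -3.14, 0.0]
force: [-1.6, -0.3, -2.3]
grip_width: 13.2
grasp_force: 78.3
```

{"op": "step_arm", "data": {"increments": [{"grip": 0,"slide": [0,0,-0.01],"yaw": 0},{"grip": 0,"slide": [0,0,-0.01],"yaw": 0},{"grip": 0,"slide": [0,0,0],"yaw": 0},{"grip": 0,"slide": [0,0,0],"yaw": 0}]}}

```text
time_s: 6.8
eef_pos: [499.0, -201.7, 233.5]
tcp_rot: [-0.089, 3.14, -0.0]
force: [0.5, 0.9, -2.5]
grip_width: 13.0
grasp_force: 78.3
```

```bash
python3 - <<'E'
from h import *
np.set_printoptions(precision=2,suppress=True)
s=ctrl.get_state();print(s["eef_pos"],s["force"],s["moment"],s["tcp_rot"])
im=ctrl.camera("side");a=im[170:305,220:320]
cv2.imwrite("pics/s2.png",cv2.resize(a,None,fx=4.4,fy=4.4,interpolation=cv2.INTER_CUBIC))
E
```

```text
[ 499.01 -201.71  233.48] [ 0.52  0.93 -2.49] [ 0.   -0.06  0.03] [-0.09  3.14 -0.  ]
```

View pics/s2.png

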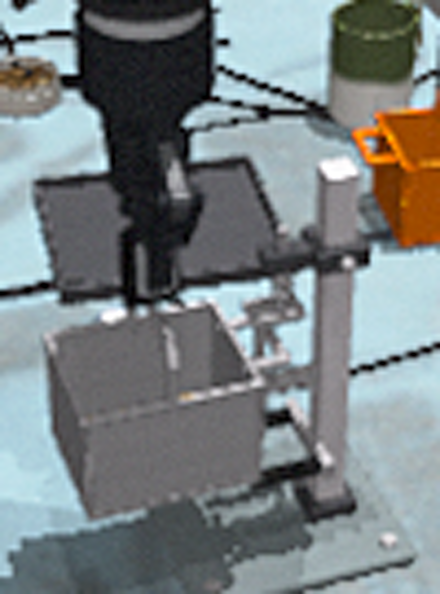

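The basket is off the saddle by about 27 mm and level. The hanger bar is near (268,325), just under the keeper foot at about (272,310). I continue in small steps, watching the force.

{"op": "step_arm", "data": {"increments": [{"grip": 0,"slide": [0,0,-0.01],"yaw": 0},{"grip": 0,"slide": [0,0,0],"yaw": 0},{"grip": 0,"slide": [0,0,0],"yaw": 0}]}}

```text
time_s: 7.15
eef_pos: [499.0, -201.7, 236.4]
tcp_rot: [-0.089, 3.14, -0.0]
force: [-0.0, 0.1, -2.8]
grip_width: 13.2
grasp_force: 78.3
```

{"op": "step_arm", "data": {"increments": [{"grip": 0,"slide": [0,0,0],"yaw": 0}]}}

```text
time_s: 7.25
eef_pos: [498.9, -201.7, 236.3]
tcp_rot: [0.089, -3.14, 0.0]
force: [-0.2, -0.3, -2.5]
grip_width: 13.3
grasp_force: 78.3
```

{"op": "step_arm", "data": {"increments": [{"grip": 0,"slide": [0,0,-0.01],"yaw": 0},{"grip": 0,"slide": [0,0,0],"yaw": 0},{"grip": 0,"slide": [0,0,0],"yaw": 0}]}}

```text
time_s: 7.55
eef_pos: [499.0, -201.7, 239.4]
tcp_rot: [-0.089, 3.14, -0.0]
force: [0.2, -0.0, -2.0]
grip_width: 13.3
grasp_force: 78.3
```

{"op": "step_arm", "data": {"increments": [{"grip": 0,"slide": [0,0,0],"yaw": 0}]}}

```text
time_s: 7.65
eef_pos: [498.9, -201.7, 239.3]
tcp_rot: [0.089, -3.14, 0.0]
force: [0.3, -0.7, -2.3]
grip_width: 13.2
grasp_force: 78.3
```

```bash
python3 - <<'E'
from h import *
np.set_printoptions(precision=2,suppress=True)
s=ctrl.get_state();print(s["eef_pos"],s["force"],s["moment"],s["tcp_rot"])
E
```

```text
[ 498.93 -201.67  239.32] [ 0.27 -0.67 -2.29] [-0.03 -0.   -0.  ] [ 0.09 -3.14  0.  ]
```

{"op": "step_arm", "data": {"increments": [{"grip": 0,"slide": [0,0,-0.01],"yaw": 0},{"grip": 0,"slide": [0,0,0],"yaw": 0},{"grip": 0,"slide": [0,0,0],"yaw": 0}]}}

```text
time_s: 7.95
eef_pos: [499.0, -201.7, 242.5]
tcp_rot: [-0.089, 3.14, -0.0]
force: [0.2, -0.1, -2.8]
grip_width: 13.2
grasp_force: 78.3
```

{"op": "step_arm", "data": {"increments": [{"grip": 0,"slide": [0,0,0],"yaw": 0}]}}

```text
time_s: 8.05
eef_pos: [498.9, -201.7, 242.3]
tcp_rot: [0.089, -3.14, 0.0]
force: [-0.6, -0.1, -2.8]
grip_width: 13.3
grasp_force: 78.3
```

{"op": "step_arm", "data": {"increments": [{"grip": 0,"slide": [0,0,-0.01],"yaw": 0},{"grip": 0,"slide": [0,0,0],"yaw": 0},{"grip": 0,"slide": [0,0,0],"yaw": 0}]}}

```text
time_s: 8.35
eef_pos: [499.0, -201.7, 245.5]
tcp_rot: [-0.089, 3.14, -0.0]
force: [-0.6, 0.5, -2.0]
grip_width: 13.1
grasp_force: 78.3
```

{"op": "step_arm", "data": {"increments": [{"grip": 0,"slide": [0,0,0],"yaw": 0}]}}

```text
time_s: 8.45
eef_pos: [498.9, -201.7, 245.3]
tcp_rot: [0.089, -3.14, 0.0]
force: [-0.7, 0.4, -2.6]
grip_width: 13.2
grasp_force: 78.3
```

```bash
python3 - <<'E'
from h import *
np.set_printoptions(precision=2,suppress=True)
s=ctrl.get_state();print(s["eef_pos"],s["force"],s["moment"],s["tcp_rot"])
E
```

```text
[ 498.92 -201.67  245.32] [-0.74  0.44 -2.61] [ 0.02  0.03 -0.07] [ 0.09 -3.14  0.  ]
```

Still no contact at 38.5 mm lift.

{"op": "step_arm", "data": {"increments": [{"grip": 0,"slide": [0,0,-0.01],"yaw": 0},{"grip": 0,"slide": [0,0,0],"yaw": 0},{"grip": 0,"slide": [0,0,0],"yaw": 0}]}}

```text
time_s: 8.75
eef_pos: [498.9, -201.6, 248.2]
tcp_rot: [0.089, -3.14, -0.0]
force: [0.5, -0.6, -5.0]
grip_width: 12.9
grasp_force: 78.0
```

{"op": "step_arm", "data": {"increments": [{"grip": 0,"slide": [0,0,0],"yaw": 0}]}}

```text
time_s: 8.85
eef_pos: [498.9, -201.6, 248.2]
tcp_rot: [0.089, -3.14, -0.0]
force: [0.5, -0.1, -3.8]
grip_width: 12.8
grasp_force: 78.0
```

{"op": "step_arm", "data": {"increments": [{"grip": 0,"slide": [0,0,-0.01],"yaw": 0},{"grip": 0,"slide": [0,0,0],"yaw": 0},{"grip": 0,"slide": [0,0,0],"yaw": 0}]}}

```text
time_s: 9.15
eef_pos: [498.9, -201.6, 251.3]
tcp_rot: [0.089, -3.14, 0.0]
force: [0.4, 0.1, -5.7]
grip_width: 12.8
grasp_force: 77.8
```

{"op": "step_arm", "data": {"increments": [{"grip": 0,"slide": [0,0,0],"yaw": 0}]}}

```text
time_s: 9.25
eef_pos: [498.9, -201.7, 251.3]
tcp_rot: [0.089, -3.14, 0.0]
force: [0.0, 0.8, -4.6]
grip_width: 13.1
grasp_force: 77.8
```

```bash
python3 - <<'E'
from h import *
np.set_printoptions(precision=2,suppress=True)
s=ctrl.get_state();print(s["eef_pos"],s["force"],s["moment"],s["tcp_rot"])
im=ctrl.camera("side");a=im[150:285,220:320]
cv2.imwrite("pics/s3.png",cv2.resize(a,None,fx=4.4,fy=4.4,interpolation=cv2.INTER_CUBIC))
E
```

```text
[ 498.88 -201.66  251.26] [ 0.03  0.77 -4.56] [ 0.03  0.1  -0.  ] [ 0.09 -3.14  0.  ]
```

View pics/s3.png

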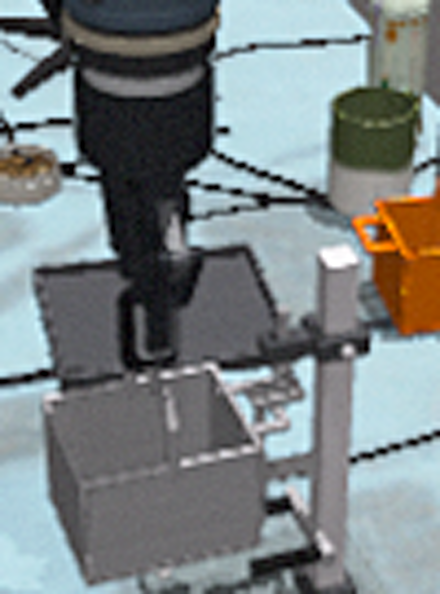

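Contact came at about z 247, between 245.4 and 248.2. The target is about 256.5, which raises the keeper 8–11 mm.

{"op": "step_arm", "data": {"increments": [{"grip": 0,"slide": [0,0,-0.009],"yaw": 0},{"grip": 0,"slide": [0,0,-0.008],"yaw": 0},{"grip": 0,"slide": [0,0,0],"yaw": 0},{"grip": 0,"slide": [0,0,0],"yaw": 0}]}}

```text
time_s: 9.7
eef_pos: [498.9, -201.6, 256.4]
tcp_rot: [0.089, -3.14, 0.0]
force: [0.1, 0.6, -7.0]
grip_width: 12.8
grasp_force: 77.7
```

```bash
python3 - <<'E'
from h import *
np.set_printoptions(precision=3,suppress=True)
s=ctrl.get_state();print(s["eef_pos"],s["force"],s["moment"],s["tcp_rot"])
E
```

```text
[ 498.915 -201.626  256.442] [ 0.068  0.554 -7.003] [0.075 0.156 0.032] [ 0.089 -3.14   0.   ]
```

{"op": "step_arm", "data": {"increments": [{"grip": 0,"slide": [0.012,0,0],"yaw": 0},{"grip": 0,"slide": [0.012,0,0],"yaw": 0},{"grip": 0,"slide": [0.012,0,0],"yaw": 0}]}}

```text
time_s: 10.0
eef_pos: [488.0, -202.3, 256.5]
tcp_rot: [-0.089, 3.14, -0.0]
force: [1.8, -0.4, -6.3]
grip_width: 13.2
grasp_force: 77.7
```

{"op": "step_arm", "data": {"increments": [{"grip": 0,"slide": [0.015,0,0],"yaw": 0},{"grip": 0,"slide": [0.015,0,0],"yaw": 0}]}}

```text
time_s: 10.2
eef_pos: [478.3, -202.8, 256.4]
tcp_rot: [0.089, -3.14, 0.0]
force: [0.7, 0.3, -3.2]
grip_width: 13.2
grasp_force: 78.4
```

{"op": "step_arm", "data": {"increments": [{"grip": 0,"slide": [0.04,0,0],"yaw": 0},{"grip": 0,"slide": [0.04,0,0],"yaw": 0},{"grip": 0,"slide": [0.04,0,0],"yaw": 0},{"grip": 0,"slide": [0.04,0,0],"yaw": 0},{"grip": 0,"slide": [0,0,0],"yaw": 0}]}}

```text
time_s: 10.7
eef_pos: [429.5, -205.5, 256.9]
tcp_rot: [0.087, -3.14, 0.0]
force: [-0.2, -0.5, -2.6]
grip_width: 12.5
grasp_force: 78.4
```

```bash
python3 - <<'E'
from h import *
np.set_printoptions(precision=3,suppress=True)
s=ctrl.get_state();print(s["eef_pos"],s["force"],s["moment"],s["tcp_rot"])
cv2.imwrite("pics/s4.png",cv2.resize(ctrl.camera("side")[120:310,150:370],None,fx=3,fy=3,interpolation=cv2.INTER_CUBIC))
E
```

```text
[ 429.513 -205.518  256.852] [-0.158 -0.479 -2.594] [ 0.048 -0.022 -0.008] [ 0.087 -3.14   0.   ]
```

View pics/s4.png

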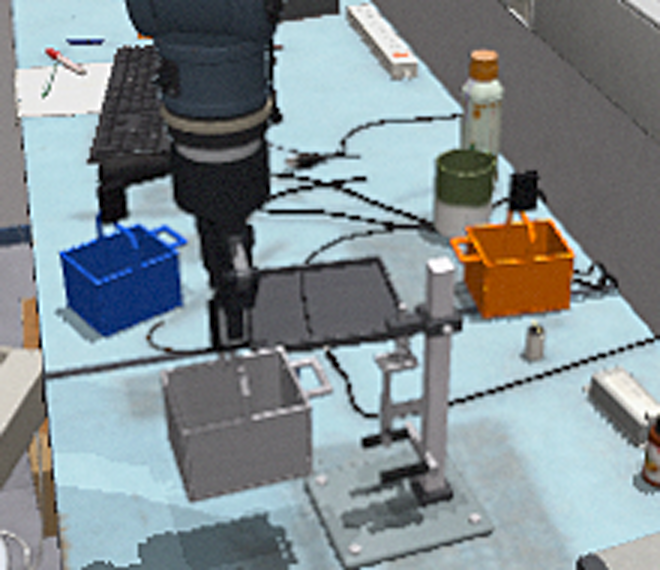

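The basket is clear of the hook and level. The blue basket stays well to the left at (120,280). Carrying over to the tray now.

{"op": "step_arm", "data": {"increments": [{"grip": 0,"slide": [0,0.06,0],"yaw": 0},{"grip": 0,"slide": [0,0.1,0],"yaw": 0},{"grip": 0,"slide": [-0.06,0.13,0],"yaw": 0},{"grip": 0,"slide": [-0.08,0.13,0],"yaw": 0},{"grip": 0,"slide": [-0.08,0.13,0],"yaw": 0}]}}

```text
time_s: 11.25
eef_pos: [488.8, -35.4, 256.7]
tcp_rot: [-0.088, 3.139, -0.0]
force: [1.1, -0.6, -2.4]
grip_width: 12.8
grasp_force: 78.5
```

{"op": "step_arm", "data": {"increments": [{"grip": 0,"slide": [-0.08,0.13,0],"yaw": 0},{"grip": 0,"slide": [-0.08,0.13,0],"yaw": 0},{"grip": 0,"slide": [-0.08,0.13,0],"yaw": 0},{"grip": 0,"slide": [-0.07,0.1,0],"yaw": 0},{"grip": 0,"slide": [-0.05,0.06,0],"yaw": 0}]}}

```text
time_s: 11.75
eef_pos: [587.7, 136.8, 255.8]
tcp_rot: [-0.092, 3.14, 0.001]
force: [-0.9, -0.7, -1.0]
grip_width: 13.0
grasp_force: 78.5
```

{"op": "step_arm", "data": {"increments": [{"grip": 0,"slide": [-0.03,0.05,0],"yaw": 0},{"grip": 0,"slide": [0,0.05,0],"yaw": 0},{"grip": 0,"slide": [0,0,0],"yaw": 0}]}}

```text
time_s: 12.05
eef_pos: [593.4, 166.1, 255.8]
tcp_rot: [0.091, -3.139, -0.001]
force: [-0.1, -0.6, -2.3]
grip_width: 13.2
grasp_force: 78.5
```

{"op": "step_arm", "data": {"increments": [{"grip": 0,"slide": [0,0,0.05],"yaw": 0},{"grip": 0,"slide": [0,0,0.1],"yaw": 0},{"grip": 0,"slide": [0,0,0.1],"yaw": 0},{"grip": 0,"slide": [0,0,0.05],"yaw": 0},{"grip": 0,"slide": [0,0,0.015],"yaw": 0}]}}

```text
time_s: 12.55
eef_pos: [592.2, 163.4, 160.2]
tcp_rot: [0.088, -3.137, 0.001]
force: [-0.2, 0.2, -2.2]
grip_width: 13.1
grasp_force: 78.5
```

{"op": "step_arm", "data": {"increments": [{"grip": 0,"slide": [0,0,0],"yaw": 0},{"grip": 0,"slide": [0,0,0.005],"yaw": 0},{"grip": 0,"slide": [0,0,0],"yaw": 0}]}}

```text
time_s: 12.85
eef_pos: [594.1, 164.3, 161.5]
tcp_rot: [-0.089, 3.139, 0.001]
force: [-1.3, -0.0, -2.9]
grip_width: 12.9
grasp_force: 78.5
```

{"op": "step_arm", "data": {"increments": [{"grip": 0,"slide": [0,0,0.005],"yaw": 0},{"grip": 0,"slide": [0,0,0.005],"yaw": 0},{"grip": 0,"slide": [0,0,0],"yaw": 0}]}}

```text
time_s: 13.15
eef_pos: [593.6, 164.3, 157.3]
tcp_rot: [0.089, -3.14, 0.0]
force: [0.2, -0.5, -1.8]
grip_width: 12.9
grasp_force: 78.5
```

{"op": "step_arm", "data": {"increments": [{"grip": 0,"slide": [0,0,0.005],"yaw": 0},{"grip": 0,"slide": [0,0,0.005],"yaw": 0},{"grip": 0,"slide": [0,0,0],"yaw": 0}]}}

```text
time_s: 13.45
eef_pos: [593.5, 164.2, 154.1]
tcp_rot: [0.089, -3.14, 0.0]
force: [-0.0, -0.2, -2.6]
grip_width: 13.1
grasp_force: 78.5
```

{"op": "step_arm", "data": {"increments": [{"grip": 0,"slide": [0,0,0.004],"yaw": 0},{"grip": 0,"slide": [0,0,0],"yaw": 0},{"grip": 0,"slide": [0,0,0],"yaw": 0}]}}

```text
time_s: 13.75
eef_pos: [593.6, 164.3, 153.2]
tcp_rot: [0.089, -3.14, 0.0]
force: [0.4, 0.0, -2.0]
grip_width: 13.1
grasp_force: 78.5
```

{"op": "step_arm", "data": {"increments": [{"grip": 0,"slide": [0,0,0.004],"yaw": 0},{"grip": 0,"slide": [0,0,0],"yaw": 0},{"grip": 0,"slide": [0,0,0],"yaw": 0}]}}

```text
time_s: 14.05
eef_pos: [593.9, 164.4, 152.3]
tcp_rot: [-0.089, 3.14, 0.0]
force: [0.8, 0.3, 1.3]
grip_width: 13.0
grasp_force: 79.1
```

The basket touched down where expected. Releasing gently, straight up after opening.

{"op": "step_arm", "data": {"increments": [{"grip": 0,"slide": [0,0,0.001],"yaw": 0},{"grip": 0.25,"slide": [0,0,0],"yaw": 0},{"grip": 0.5,"slide": [0,0,0],"yaw": 0},{"grip": 1,"slide": [0,0,0],"yaw": 0},{"grip": 1,"slide": [0,0,0],"yaw": 0}], "squeeze": 20}}

```text
time_s: 14.55
eef_pos: [593.5, 164.2, 151.5]
tcp_rot: [0.089, -3.14, 0.0]
force: [-0.2, -1.0, 0.0]
grip_width: 64.0
grasp_force: 0.0
```

{"op": "step_arm", "data": {"increments": [{"grip": 1,"slide": [0,0,0],"yaw": 0},{"grip": 1,"slide": [0,0,0],"yaw": 0},{"grip": 1,"slide": [0,0,0],"yaw": 0},{"grip": 1,"slide": [0,0,0],"yaw": 0}]}}

```text
time_s: 14.95
eef_pos: [593.6, 164.3, 151.7]
tcp_rot: [0.089, -3.14, 0.0]
force: [-0.0, 0.3, 0.1]
grip_width: 85.6
grasp_force: 0.0
```

{"op": "step_arm", "data": {"increments": [{"grip": 1,"slide": [0,0,-0.04],"yaw": 0},{"grip": 1,"slide": [0,0,-0.1],"yaw": 0},{"grip": 1,"slide": [0,0,-0.12],"yaw": 0},{"grip": 1,"slide": [0,0,-0.12],"yaw": 0},{"grip": 1,"slide": [0,0,-0.08],"yaw": 0}]}}

```text
time_s: 15.45
eef_pos: [593.9, 164.4, 293.5]
tcp_rot: [-0.089, 3.137, 0.001]
force: [0.2, 0.6, -0.0]
grip_width: 85.6
grasp_force: 0.0
```

{"op": "step_arm", "data": {"increments": [{"grip": 1,"slide": [0,0,0],"yaw": 0},{"grip": 1,"slide": [0,0,0],"yaw": 0},{"grip": 1,"slide": [0,0,0],"yaw": 0}]}}

```text
time_s: 15.75
eef_pos: [593.2, 164.2, 288.9]
tcp_rot: [0.089, -3.139, 0.001]
force: [0.8, 0.1, -0.4]
grip_width: 85.0
grasp_force: 0.0
```

```bash
python3 - <<'E'
from h import *
a=cv2.resize(ctrl.camera("side")[120:290,150:350],None,fx=2.4,fy=2.4);b=cv2.resize(ctrl.camera("wrist"),(300,225))
o=np.zeros((408,790,3),np.uint8);o[:408,:480]=a;o[:225,485:785]=b
cv2.imwrite("pics/end.png",o)
E
```

```text
(no output)
```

View pics/end.png

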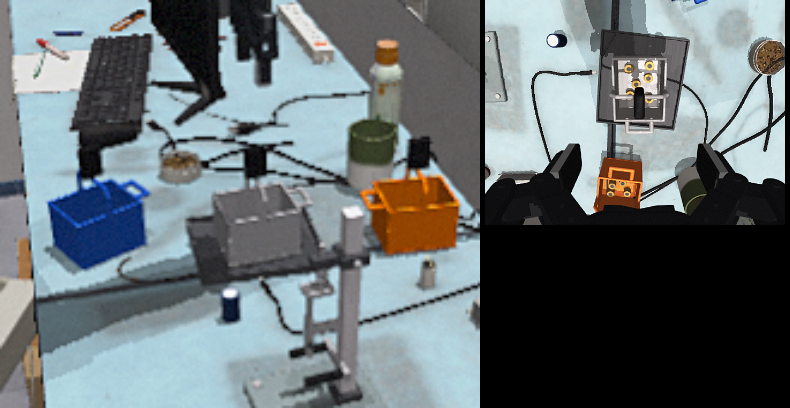

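The basket stands flat in the tray near its middle, in both the side view at (258,225) and the wrist view at (640,85). The capacitor is undisturbed and the gripper is clear above. Handing in.

```bash
python3 -c "
from rig import ctrl
print(ctrl.job_done())"
```

```text
the job is handed in; nothing more can be done
None
```

I unhooked the steel basket, carried it level to the tray and released it flat near the tray's middle, then handed the job in at about 16 s of the 56 s; the hand-in returned no verdict.

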